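Pack the gap behind a carving blank

ROBOT

A 6-joint arm with a two-finger parallel gripper is mounted at the origin on the work surface. World frame = base frame: x ahead of the robot, y to its left, z up, the work surface at z = 0. Lengths are in m, angles in rad, forces in N, time in s.
With the tool pointing down it reaches from about 0.375 to 0.9 m from the base axis. Payload 3.1 kg.
Tool frame: the origin (TCP) lies midway between the tips of the shut fingers; the grasp point (between the pads) lies grip_point_offset behind it (grip_point_offset is the distance from the TCP to the grasp point, in m); y points along the fingers, z is the direction in which the jaws open and shut, and the axes are right-handed (so a half turn about y gives the same grasp; the last joint's range is limited). The gripper opens to 87 mm and grips with 3 to 60 N. Pads are 19 mm wide; open, the fingers measure 117 mm over their backs; the gripper's body (75 mm by 190 mm) begins 51 mm behind the grasp point.
Start: joints at [1.113, 0.527, 1.433, -0, 1.181, -0.178], TCP at [0.173, 0.601, 0.223] pointing down, gripper open.
Joint ranges: [-3.08, 3.08], [-0.75, 2.2], [0.22, 2.44], [-1.43, 4.57], [0, 2.65], [-2.85, 2.85]. Speed limits (rad/s): [2.79, 2.79, 3.14, 3.14, 3.14, 3.14].

INTERFACE

Orientations are given as a unit quaternion [x, y, z, w].
In Python, from rig import * gives the robot as it stands.
- The arm moves only by the tool jog_arm, never from a script. Its argument "increments" is a list that holds one entry, the list of rows, each a list of 7 numbers: the turn, a rotation vector about the world's x, y, z in degrees, then the shift along the world's x, y, z in m, then the closure, from -1 (fully open) to 1 (shut), so that 0 is half open. In form: [[[rx, ry, rz, x, y, z, jaw], ...]]. A call has 1 to 8 rows; each row is the pose to reach, as a shift and turn from the pose measured when the call began; what a row does not reach only later rows make up. A row lasts 1/10 s, in which the tool goes at most 50 mm and 8.59 degrees, less where a joint would pass 70% of its speed; a pose out of reach is approached as far as the arm can. A call with a gripper value outside its range is refused whole. The fingers move at their own pace and stop on an object; "squeeze" is the grip in N (left out, the last holds). Time passes only in rows, so rows that repeat a pose let the fingers close. It gives the time, the measured TCP pose, the force and the opening at its end, in the units of the state.
- get_obs(): the state, without advancing time (a new reading comes with each control period).
- camera(name): name is "side" or "top" or "wrist"; returns the picture (480x640x3 uint8, red, green, blue); there is no depth.
- camera_info(name): a dict with "K" (3x3 intrinsics, pixels), "R" (3x3) and "t" (3): a world point X has camera coordinates R X + t. Camera axes: x right, y down, z forward; pixel columns grow to the right and rows downward; lengths in m; the calibration is good to about 2 mm. A picture is of the moment at which its call begins: read the wrist's pose just before it. camera_info takes no time and is no camera call; for the wrist camera it gives the pose at the moment of the call.
- hand_in(): hands the job in, once; it reports no verdict.
The state is a dict: "time": time; "q": joint angles; "joint_velocities": joint speeds; "joint_torque": joint torques, N m; "position": TCP position; "tool_rot": TCP orientation; "ft_force": force on the tool from outside, world axes, zero at the start; "moment": the same for the moment, N m; "grip_width": finger opening in m.
Only numpy, scipy, OpenCV 4.12 (cv2) and the standard library are available. Lean on these libraries where they do the work, as an engineer would, in place of code of your own. Each camera call takes 0.05 s, during which the arm holds its last target.

TASK

Steady the carving blank in its cradle: find by trial the wooden packing piece that is a snug fit in the gap between the blank and the sprung jaw, and leave it standing in the gap, pushed fully home and gripped by the jaw. A piece that drops in loose is too thin; one that stops part-way under a gentle push is too thick and must never be forced: stand it back in the rack, and finish with the two unused pieces in the rack. Leave the mallet, the round blank and the tin where they are.

Things in the scene. Friction and masses are not known exactly. Their poses are not given: they have to be found in the camera images.
- cradle: Fixed dark wooden cradle board, 270 x 120 x 18 mm. Origin: on the bench right below the blank's flat gap face, mid-width. z up; +x runs from the gap into the blank (its face is the plane x = 0), y runs along the gap; the jaw is on the -x side. At yaw 0 its x is the robot's; it is turned up to 0.4 rad either way. Two guide strips 10 mm high run along x at y = +-39 to +-53 mm
- gap_mouth (a point): Top edge of the blank's gap face, mid-width, 56 mm above the bench; axes as the cradle's. On its -x side stands a wooden jaw with a sprung pad, 60 mm wide in y, its top at the same height; the pad's upper 14 mm slope back 7 mm as a lead-in. The free gap between blank face and pad is 7.8 to 18.8 mm, different every time and not given; it is 38 mm deep
- gap_floor (a point): Foot of the blank's gap face, mid-width: the gap's floor, 18 mm above the bench. The pad pushes back with about 2 N at first touch plus 0.8 N per mm and gives way by up to 5.5 mm, then it is solid. So a piece is snug when it is 0 to 5.5 mm thicker than the free gap (where two would go, either holds)
- blank: Pale wooden blank fixed on the cradle, 135 (x) x 74 (y) x 38 mm high, with a turned boss (60 mm across, 34 mm high) on top centred 100 mm from the gap face. Origin on its underside at the gap face, mid-width; axes as the cradle's
- rack: Fixed wooden rack, 50 (x) x 222 (y) x 34 mm high, with three slots in a row along its y at y = -72, 0 and +72 mm; each slot is 30 mm (x) by about 57 mm (y), its floor 8 mm above the bench. Origin on the bench under its centre
- thin_mid (a point): The thin packing piece: plain wooden plate 12 mm thick (its x), 50 mm wide (its y), 94 mm tall (its z, up), upright in one of the rack slots (which one varies). Its lowest 14 mm taper evenly to a nose 5 mm thick. The point is its centre, 47 mm above its foot; hold it across the thickness 18 to 30 mm above this point. Fully home in the gap, the point is 65 mm above the bench
- middle_mid (a point): The middle packing piece: plain wooden plate 16 mm thick (its x), 50 mm wide (its y), 94 mm tall (its z, up), upright in one of the rack slots (which one varies). Its lowest 14 mm taper evenly to a nose 9 mm thick. The point is its centre, 47 mm above its foot; hold it across the thickness 18 to 30 mm above this point. Fully home in the gap, the point is 65 mm above the bench
- thick_mid (a point): The thick packing piece: plain wooden plate 20 mm thick (its x), 50 mm wide (its y), 94 mm tall (its z, up), upright in one of the rack slots (which one varies). Its lowest 14 mm taper evenly to a nose 13 mm thick. The point is its centre, 47 mm above its foot; hold it across the thickness 18 to 30 mm above this point. Fully home in the gap, the point is 65 mm above the bench
- mallet: Bystander: wooden mallet lying on the bench, head 60 mm across and 85 mm long, handle 130 mm; origin on the bench under the handle end of the head
- cup_blank: Bystander: round turned wooden blank, 76 mm across, 65 mm high; origin under its centre
- tin: Bystander: plain steel tin, 66 mm across, 80 mm high; origin under its centre
There are look-alikes about, which are no part of the job. Leave any orange or pink look-alike of the part that bears thin_mid alone. What is shaped like the part that bears middle_mid but grey is not meant.

How it is judged:
By the outcome, as a careful person would: the job done as asked, in the order asked, and still so for the second after the job is handed in, with the robot touching nothing.
It also fails if it takes over 72 s, if anything falls off the work surface, if the arm or the gripper's body presses on something with over 40 N, if the wrist force passes 120 N, or if a joint passes its speed limit or range.

## Working session

There is one attempt and no reset: what is moved stays moved. The work goes in short steps, Python scripts to look and compute and a tool call to move; the robot and the scene stay as the last step left them, time stands still between calls to the robot, and variables do not carry over. Pictures are saved under pics/ and viewed, and the job is handed in when it is done.

Besides the shell and the picture viewer there is one more tool, called by a JSON object that holds its "op" and its "data", one argument or row to a line. jog_arm: Moves the arm, as the interface text tells. Its arguments: {"type":"object","properties":{"increments":{"type":"array","items":{"type":"array","items":{"type":"array","items":{"type":"number"}}}},"squeeze":{"type":"number"}},"required":["increments"]}

```bash
ls; mkdir -p pics; python3 - <<'E'
from rig import *
import cv2
print(get_obs())
for n in ["side","top","wrist"]:
    i=camera_info(n); print(n,i)
    cv2.imwrite(f"pics/{n}0.png",camera(n)[:,:,::-1])
E
```

```text
pics
{'time': 0.0, 'q': array([ 1.11250176e+00,  5.28440604e-01,  1.43391434e+00, -5.96402131e-06,
        1.18136438e+00, -1.78520442e-01]), 'joint_velocities': array([ 0.00088827, -0.00042651,  0.00121703,  0.00113703, -0.00266353,
       -0.00116594]), 'joint_torque': array([-6.87588963e-04, -4.40051007e+01, -1.76589417e+01,  6.33712811e-02,
        5.82104770e-02, -1.60516965e-04]), 'position': array([0.1722441 , 0.60003768, 0.22158349]), 'tool_rot': array([ 0.70091401, -0.09882549,  0.09835842, -0.69948459]), 'ft_force': array([ 0.30949294,  0.71105389, -0.12976942]), 'moment': array([-0.0283871 , -0.0294307 , -0.01506765]), 'grip_width': 0.08682726109911883}
side {'K': array([[493.61822514,   0.        , 317.35343946],
       [  0.        , 493.61822514, 242.69847657],
       [  0.        ,   0.        ,   1.        ]]), 'R': array([[ 0.80349578, -0.59522162, -0.01028375],
       [-0.37252399, -0.4892495 , -0.78858151],
       [ 0.46434944,  0.63745286, -0.61484424]]), 't': array([-0.43734893,  0.25011303,  0.91460552])}
top {'K': array([[503.7659535 ,   0.        , 324.39290912],
       [  0.        , 503.7659535 , 234.15031261],
       [  0.        ,   0.        ,   1.        ]]), 'R': array([[-0.00858196, -0.99988293, -0.01266761],
       [-0.99699004,  0.00953191, -0.07694149],
       [ 0.07705323,  0.01196917, -0.99695513]]), 't': array([0.04102046, 0.55666029, 1.18353972])}
wrist {'K': array([[426.29309699,   0.        , 321.20645457],
       [  0.        , 426.29309699, 242.31327515],
       [  0.        ,   0.        ,   1.        ]]), 'R': array([[ 0.27677304,  0.96093372, -0.00175337],
       [ 0.93175898, -0.26792288,  0.24503577],
       [ 0.23499337, -0.06945301, -0.96951245]]), 't': array([-0.62485837, -0.02837623,  0.39049638])}
```

View pics/side0.png

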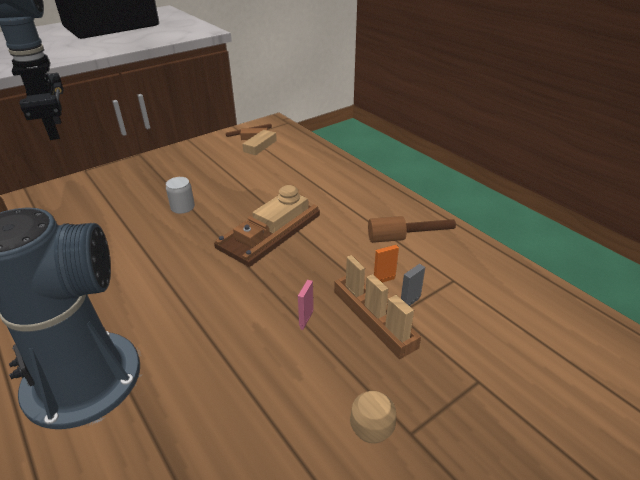

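View pics/top0.png

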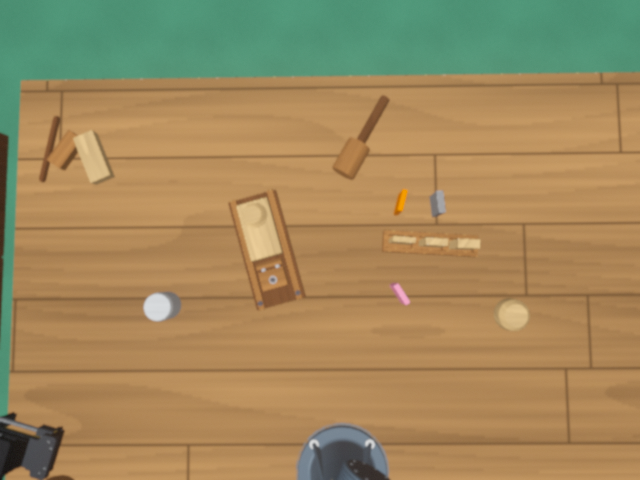

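View pics/wrist0.png

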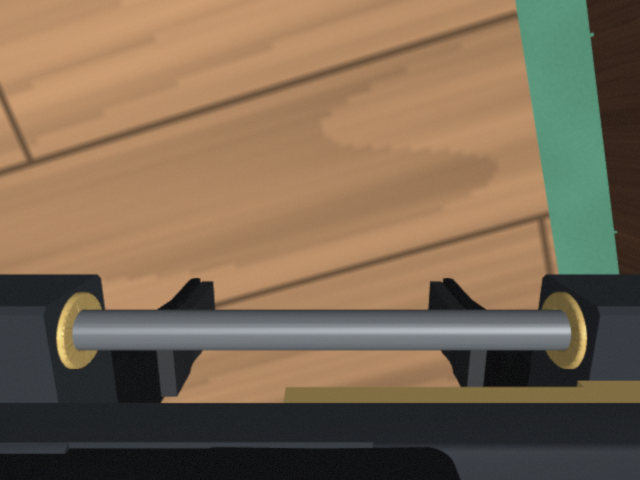

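The top view shows the rack at about (432,243) with three pale plates, the cradle at (267,250) with the gap near (267,262), the mallet at (355,155), the round blank at (513,315) and the tin at (160,306). There are four look-alikes: orange (401,201), grey (438,203), pink (401,293) and a pale block pile (90,155). The plates I want are the pale ones in the rack slots. I'll enlarge that area to confirm.

```bash
python3 - <<'E'
import cv2
t=cv2.imread("pics/top0.png");s=cv2.imread("pics/side0.png")
cv2.imwrite("pics/c1.png",cv2.resize(t[220:270,375:490],None,fx=6.9,fy=6.9,interpolation=cv2.INTER_CUBIC))
cv2.imwrite("pics/c2.png",cv2.resize(t[185:315,220:310],None,fx=4.5,fy=4.5,interpolation=cv2.INTER_CUBIC))
cv2.imwrite("pics/c3.png",cv2.resize(s[240:360,325:425],None,fx=5,fy=5,interpolation=cv2.INTER_CUBIC))
cv2.imwrite("pics/c4.png",cv2.resize(s[180:265,210:325],None,fx=6.9,fy=6.9,interpolation=cv2.INTER_CUBIC))
E
```

```text
(no output)
```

View pics/c1.png

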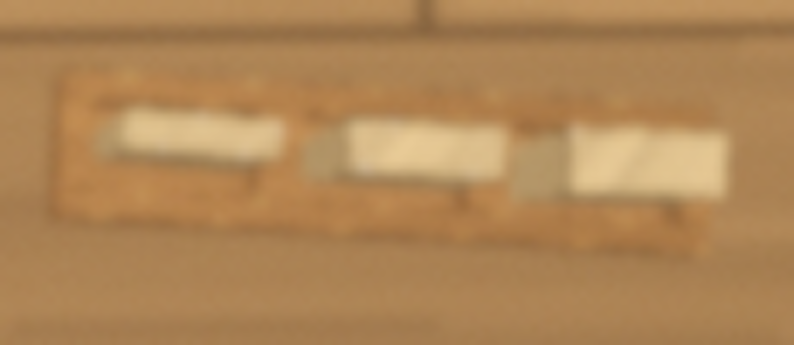

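View pics/c2.png

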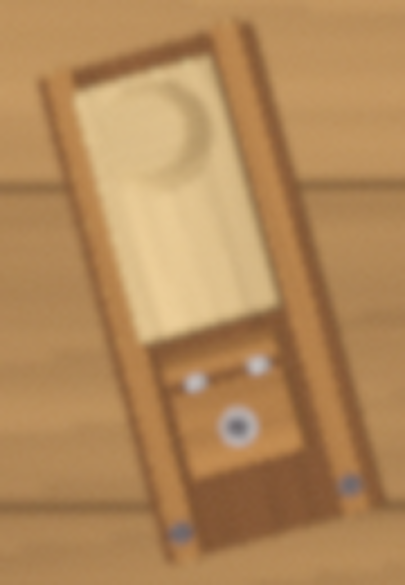

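View pics/c3.png

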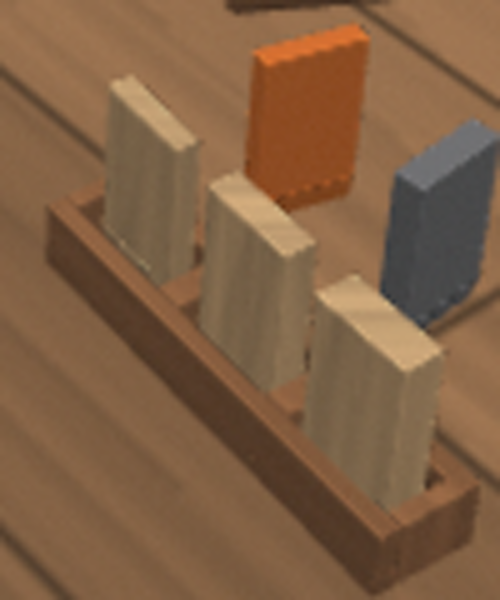

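View pics/c4.png

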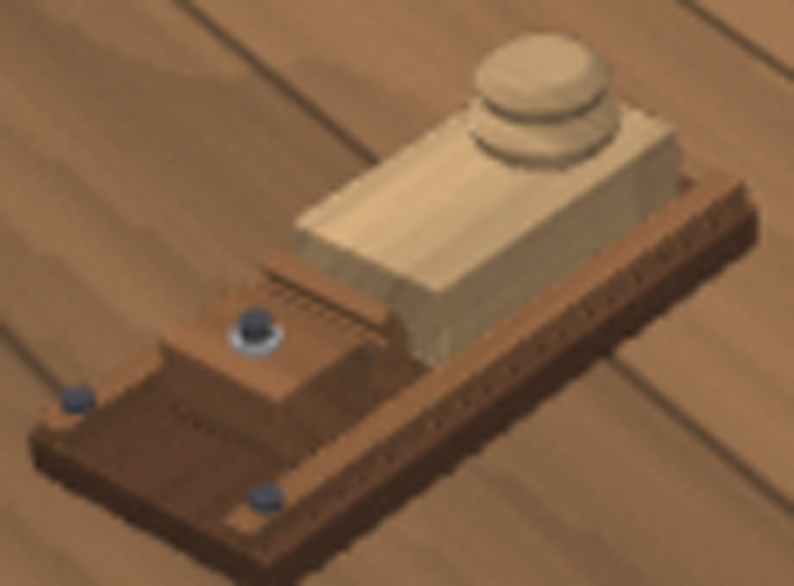

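The crops confirm it. All three wanted plates are pale wood in the rack: the thinnest at c1 (200,133), the middle one at (427,150) and the thickest at (648,162). The orange, grey and pink plates stand outside the rack, so I leave them alone. Next I work out positions.

```bash
cat > h.py <<'E'
from rig import *
import numpy as np, cv2
from scipy.spatial.transform import Rotation as Ro
def ray(info,uv,z):
    K,R,t=info["K"],np.array(info["R"]),np.array(info["t"])
    d=R.T@np.linalg.solve(K,np.array([uv[0],uv[1],1.]))
    c=-R.T@t
    return c+d*(z-c[2])/d[2]
def proj(info,X):
    p=info["K"]@(np.array(info["R"])@X+info["t"]);return p[:2]/p[2]
def pale(img):
    h=cv2.cvtColor(img,cv2.COLOR_RGB2HSV);return h
E
python3 - <<'E'
from h import *
import rig; print(rig.grip_point_offset if hasattr(rig,'grip_point_offset') else [k for k in dir(rig) if k[0]!='_'])
im=cv2.cvtColor(cv2.imread("pics/top0.png"),cv2.COLOR_BGR2RGB); I=camera_info("top")
h=cv2.cvtColor(im,cv2.COLOR_RGB2HSV)
for (r,c) in [(239,404),(241,436),(243,469),(240,260),(232,404),(246,420)]: print(im[r,c],h[r,c])
m=((im[:,:,2]>115)&(im[:,:,0]>195)).astype(np.uint8)*255
big=cv2.resize(m,None,fx=1,fy=1)
cs,_=cv2.findContours(m,cv2.RETR_EXTERNAL,cv2.CHAIN_APPROX_NONE)
for c in cs:
    a=cv2.contourArea(c)
    if a<40 or a>6000: continue
    (u,v),(w,hh),an=cv2.minAreaRect(c)
    print((u,v),(w,hh),an,a,ray(I,(u,v),.102))
# rack corners by crop px (c1): scale 6.9, off 375,220
f=lambda x,y:(375+(x+.5)/6.9-.5,220+(y+.5)/6.9-.5)
for p in [(62,70),(718,103),(52,218),(708,252)]: print("rack",ray(I,f(*p),.034))
g=lambda x,y:(220+(x+.5)/4.5-.5,185+(y+.5)/4.5-.5)
for p in [(75,92),(212,55),(280,302),(143,343)]: print("blank",ray(I,g(*p),.056))
E
```

```text
0.0187
[223 194 143] [ 19  91 223]
[229 199 148] [ 19  90 229]
[220 191 140] [ 19  93 220]
[230 201 147] [ 20  92 230]
[181 131  78] [ 15 145 181]
[179 136  87] [ 16 131 179]
(513.0, 316.0) (26.0, 28.0) 90.0 572.0 [ 0.36668768 -0.37738844  0.102     ]
(156.50001525878906, 307.0000305175781) (24.748737335205078, 24.748737335205078) 45.0 493.0 [0.39236269 0.40866931 0.102     ]
(401.42303466796875, 293.8846130371094) (23.574758529663086, 6.933752536773682) 56.3099365234375 133.0 [ 0.41689043 -0.1339559   0.102     ]
(468.5, 243.0) (8.0, 21.0) 90.0 164.0 [ 0.52802551 -0.28497308  0.102     ]
(436.48638916015625, 241.21791076660156) (21.333375930786133, 6.736855506896973) 3.5763344764709473 122.0 [ 0.53265654 -0.21415371  0.102     ]
(403.9754333496094, 238.7705078125) (22.181255340576172, 5.522679805755615) 5.19442892074585 87.5 [ 0.53879231 -0.14210742  0.102     ]
(258.2884521484375, 229.05767822265625) (57.09646987915039, 31.2232608795166) 74.74488067626953 1680.5 [0.56364956 0.18285981 0.102     ]
(90.4891586303711, 155.78472900390625) (48.39659118652344, 20.835529327392578) 68.68209075927734 922.0 [0.73456015 0.56522614 0.102     ]
rack [ 0.56524044 -0.10426239  0.034     ]
rack [ 0.55175392 -0.32798358  0.034     ]
rack [ 0.51450846 -0.09995546  0.034     ]
rack [ 0.50088262 -0.32295741  0.034     ]
blank [0.62460692 0.24115302 0.056     ]
blank [0.64326493 0.16981668 0.056     ]
blank [0.514409   0.13466917 0.056     ]
blank [0.49391844 0.20539169 0.056     ]
```

```bash
python3 - <<'E'
from h import *
o=get_obs();R=Ro.from_quat(o["tool_rot"]).as_matrix();print(R.round(3), np.degrees(np.arctan2(R[1,2],R[0,2])))
i=camera_info("wrist");c=-np.array(i["R"]).T@i["t"];print("cam",c,"rel tool",R.T@(c-o["position"]),"fwd",R.T@i["R"][2])
E
```

```text
[[ 0.961 -0.001  0.276]
 [-0.276 -0.002  0.961]
 [-0.    -1.    -0.002]] 73.96998015224028
cam [0.10764361 0.6200151  0.38456734] rel tool [-0.06768837 -0.16277382  0.00091264] fwd [2.45342664e-01 9.69436422e-01 3.15630492e-06]
```

{"op": "jog_arm", "data": {
  "increments": [
    [[0, 0, -58.5, 0.324, -0.432, 0, -1], [0, 0, -58.5, 0.324, -0.432, 0, -1], [0, 0, -58.5, 0.324, -0.432, 0, -1], [0, 0, -58.5, 0.324, -0.432, 0, -1], [0, 0, -58.5, 0.324, -0.432, -0.06, -1], [0, 0, -58.5, 0.324, -0.432, -0.06, -1], [0, 0, -58.5, 0.324, -0.432, -0.06, -1], [0, 0, -58.5, 0.324, -0.432, -0.06, -1]]
  ]
}}

```text
time: 0.95
position: [0.4113, 0.2813, 0.187]
tool_rot: [0.563, -0.429, 0.428, -0.562]
ft_force: [0.8, 0.7, -0.5]
grip_width: 0.0874
```

{"op": "jog_arm", "data": {
  "increments": [
    [[0, 0, 0, 0.085, -0.113, -0.026, -1], [0, 0, 0, 0.085, -0.113, -0.026, -1], [0, 0, 0, 0.085, -0.113, -0.026, -1], [0, 0, 0, 0.085, -0.113, -0.026, -1], [0, 0, 0, 0.085, -0.113, -0.026, -1], [0, 0, 0, 0.085, -0.113, -0.026, -1]]
  ]
}}

```text
time: 1.55
position: [0.4952, 0.1689, 0.1609]
tool_rot: [0.563, -0.429, 0.428, -0.562]
ft_force: [-0.2, -0.2, -0.3]
grip_width: 0.0873
```

```bash
python3 - <<'E'
from h import *
o=get_obs();print(o["position"],o["ft_force"]);i=camera_info("wrist");np.savez("w1.npz",**i)
im=camera("wrist");cv2.imwrite("pics/w1.png",im[:,:,::-1])
E
```

```text
[0.49520673 0.16888138 0.16087454] [-0.18471748 -0.15252352 -0.34613084]
```

View pics/w1.png

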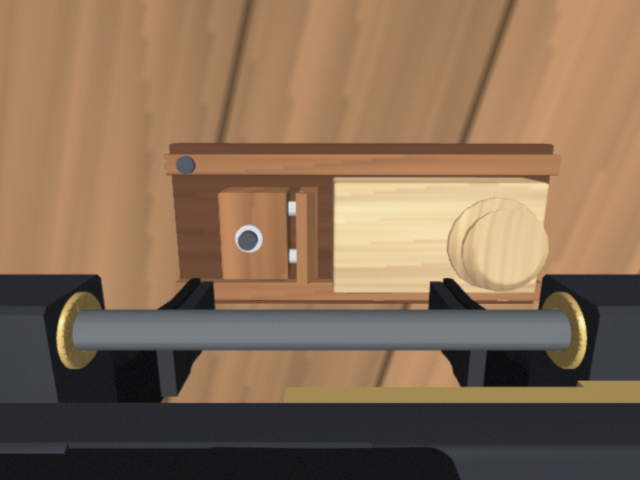

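```bash
python3 - <<'E'
from h import *
im=cv2.imread("pics/w1.png")
cv2.imwrite("pics/w1c.png",cv2.resize(im[170:300,270:370],None,fx=6,fy=4.5,interpolation=cv2.INTER_CUBIC))
for r in (200,225,230,235,270): print(r,[tuple(map(int,im[r,c,::-1])) for c in range(288,340)][::1] if r==225 else [int(im[r,c,2]) for c in range(288,340)])
E
```

```text
200 [89, 101, 110, 120, 122, 122, 123, 145, 175, 181, 180, 179, 179, 180, 181, 180, 180, 180, 166, 137, 130, 131, 129, 130, 126, 127, 134, 139, 142, 132, 113, 111, 111, 112, 110, 112, 112, 111, 110, 111, 112, 110, 113, 112, 115, 136, 181, 218, 226, 232, 231, 231]
225 [(81, 58, 40), (83, 59, 42), (96, 67, 48), (112, 76, 54), (116, 80, 58), (115, 78, 57), (117, 82, 60), (132, 91, 64), (167, 117, 83), (179, 129, 90), (179, 128, 88), (179, 127, 88), (179, 128, 88), (180, 129, 89), (180, 128, 89), (180, 128, 89), (181, 128, 89), (179, 128, 89), (168, 120, 83), (142, 100, 69), (132, 94, 66), (132, 91, 64), (131, 92, 64), (129, 92, 63), (128, 92, 65), (126, 90, 63), (133, 94, 66), (139, 99, 68), (140, 99, 69), (130, 92, 63), (113, 79, 56), (115, 78, 58), (117, 80, 59), (115, 78, 57), (115, 78, 57), (116, 80, 60), (116, 80, 58), (115, 78, 58), (116, 79, 58), (115, 78, 57), (115, 78, 58), (115, 77, 56), (118, 82, 61), (115, 82, 61), (113, 89, 66), (149, 125, 93), (207, 174, 132), (229, 200, 151), (238, 214, 163), (240, 218, 165), (240, 218, 166), (240, 218, 167)]
230 [80, 82, 90, 102, 108, 110, 110, 123, 156, 177, 180, 181, 179, 179, 179, 182, 180, 178, 169, 143, 132, 130, 133, 133, 133, 135, 137, 139, 140, 130, 110, 107, 107, 107, 107, 107, 106, 107, 107, 107, 107, 110, 108, 106, 111, 146, 203, 227, 235, 238, 238, 238]
235 [80, 81, 90, 107, 112, 113, 115, 128, 157, 178, 181, 181, 182, 181, 179, 179, 180, 179, 168, 142, 133, 132, 133, 133, 133, 136, 138, 138, 141, 129, 111, 115, 112, 112, 114, 113, 112, 112, 113, 114, 112, 114, 114, 112, 115, 151, 209, 230, 237, 239, 239, 240]
270 [95, 84, 96, 106, 107, 108, 109, 113, 138, 175, 182, 182, 180, 179, 180, 179, 181, 180, 170, 152, 135, 133, 132, 130, 132, 133, 136, 139, 140, 131, 108, 108, 107, 107, 106, 108, 106, 108, 107, 106, 107, 105, 106, 106, 113, 141, 189, 203, 214, 214, 214, 215]
```

View pics/w1c.png

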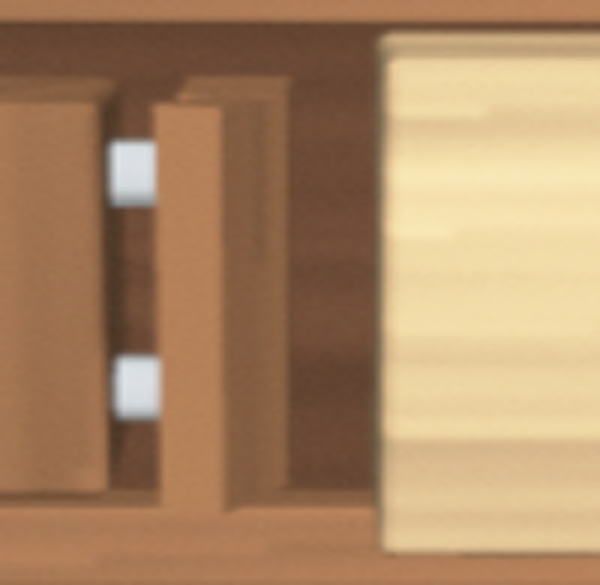

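```bash
python3 - <<'E'
from h import *
i=dict(np.load("w1.npz"))
for r in (200,235,270):
  a=ray(i,(306.8,r),.056);b=ray(i,(333.4,r),.056);print(r,np.linalg.norm(a-b)*1e3-7,b)
# pad vertical face: solid edge at top of vertical face z .042 and bottom .018 ; blank top
for z in (.042,.030,.018): print(z,[ (ray(i,(333.4,235),.056)-ray(i,(317.4,235),z))[:2]@[np.cos(.27),np.sin(.27)]*1e3])
P=[ray(i,p,.056) for p in [(333.5,179),(333.4,291.5)]];print(P,(P[0]+P[1])/2, np.degrees(np.arctan2(*(P[1]-P[0])[:2])), np.linalg.norm(P[1]-P[0]))
E
```

```text
200 9.807100313467512 [0.49460179 0.19772402 0.056     ]
235 10.153825733671088 [0.50076671 0.1758696  0.056     ]
270 10.515159628336313 [0.50719132 0.1530946  0.056     ]
0.042 [np.float64(10.498411832820526)]
0.03 [np.float64(10.653723616944772)]
0.018 [np.float64(10.809035401069018)]
[array([0.4910812 , 0.21043427, 0.056     ]), array([0.5112738 , 0.13862234, 0.056     ])] [0.5011775  0.17452831 0.056     ] 164.2946934657742 0.07459688099169325
```

Measured free gap is about 10.3 mm, with the pad lip at column 307 and the blank edge at column 333. The thin piece should therefore be about 1.7 mm tight, so I try it first. Moving over it now.

{"op": "jog_arm", "data": {
  "increments": [
    [[0, 0, -19.4, 0.044, -0.311, 0, -1], [0, 0, -19.4, 0.044, -0.311, 0, -1], [0, 0, -19.4, 0.044, -0.311, 0, -1], [0, 0, -19.4, 0.044, -0.311, 0, -1], [0, 0, -19.4, 0.044, -0.311, 0, -1], [0, 0, -19.4, 0.044, -0.311, 0, -1], [0, 0, -19.4, 0.044, -0.311, 0, -1], [0, 0, -19.4, 0.044, -0.311, 0, -1]]
  ]
}}

```text
time: 2.4
position: [0.5395, -0.1423, 0.1613]
tool_rot: [-0.482, 0.518, -0.517, 0.482]
ft_force: [-0.3, 0.2, -0.7]
grip_width: 0.087
```

{"op": "jog_arm", "data": {
  "increments": [
    [[0, 0, 0, 0, 0, 0, -1], [0, 0, 0, 0, 0, 0, -1]]
  ]
}}

```text
time: 2.6
position: [0.5389, -0.1397, 0.1612]
tool_rot: [-0.483, 0.518, -0.516, 0.483]
ft_force: [-0.4, 0.5, 1.0]
grip_width: 0.0869
```

```bash
python3 - <<'E'
from h import *
o=get_obs();print(o["position"],o["ft_force"]);i=camera_info("wrist");np.savez("w2.npz",**i)
im=camera("wrist");cv2.imwrite("pics/w2.png",im[:,:,::-1])
E
```

```text
[ 0.53889339 -0.13969207  0.1612353 ] [-0.38581015  0.5440238   0.95184792]
```

View pics/w2.png

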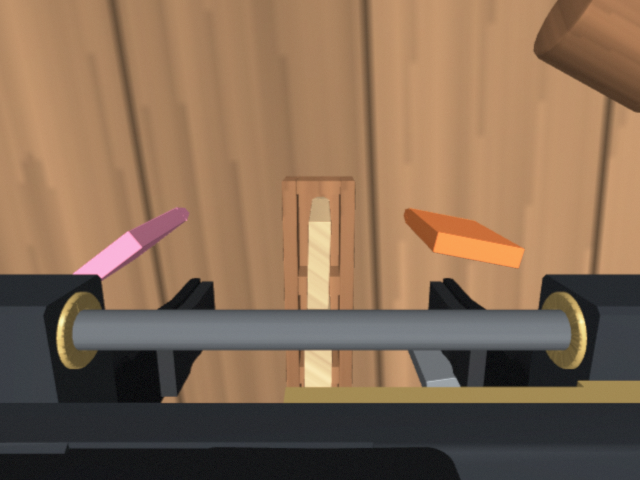

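```bash
python3 - <<'E'
from h import *
i=dict(np.load("w2.npz"))
im=cv2.imread("pics/w2.png")
for r in (225,250,280): print(r,[int(v) for v in im[r,302:338,0]])
for a,b,r in [(308.5,331,225),(307.5,331,250),(306.5,330.5,290)]:
  A,B=ray(i,(a,r),.102),ray(i,(b,r),.102);print((A+B)/2,np.linalg.norm(B-A))
# rack opening edges far end
print(ray(i,(319,177.5),.034), ray(i,(283.5,180),.034), ray(i,(354.5,180),.034),ray(i,(282.5,290),.034), ray(i,(354,290),.034))
E
```

```text
225 [94, 94, 93, 94, 91, 87, 114, 156, 160, 158, 157, 158, 159, 162, 163, 163, 168, 168, 166, 170, 169, 170, 170, 169, 166, 166, 165, 160, 133, 93, 94, 96, 95, 92, 93, 91]
250 [93, 93, 93, 95, 93, 101, 126, 156, 161, 163, 163, 163, 161, 159, 155, 153, 153, 152, 151, 152, 154, 155, 158, 160, 161, 162, 159, 141, 109, 96, 96, 95, 95, 94, 94, 93]
280 [91, 95, 94, 93, 90, 116, 159, 161, 160, 162, 162, 161, 163, 158, 160, 161, 160, 159, 160, 158, 156, 155, 155, 156, 160, 160, 146, 109, 99, 99, 98, 95, 96, 94, 92, 93]
[ 0.53867486 -0.11838674  0.102     ] 0.011968607744124062
[ 0.53745239 -0.1321117   0.102     ] 0.012686157207401322
[ 0.53544676 -0.15494164  0.102     ] 0.013271356196830012
[ 0.53899792 -0.09981008  0.034     ] [ 0.51489753 -0.09985207  0.034     ] [ 0.56285078 -0.10312076  0.034     ] [ 0.50706963 -0.17854325  0.034     ] [ 0.55859438 -0.18200746  0.034     ]
```

{"op": "jog_arm", "data": {
  "increments": [
    [[0, 0, -0.6, -0.002, -0.001, 0, -0.15], [0, 0, -0.6, -0.002, -0.001, 0, -0.15], [0, 0, -0.6, -0.002, -0.001, -0.03, -0.15], [0, 0, -0.6, -0.002, -0.001, -0.06, -0.15], [0, 0, -0.6, -0.002, -0.001, -0.085, -0.15], [0, 0, -0.6, -0.002, -0.001, -0.1, -0.15], [0, 0, -0.6, -0.002, -0.001, -0.1, -0.15]]
  ]
}}

```text
time: 3.35
position: [0.5354, -0.1397, 0.0592]
tool_rot: [-0.481, 0.522, -0.516, 0.479]
ft_force: [-0.2, -0.0, 0.3]
grip_width: 0.0507
```

{"op": "jog_arm", "data": {
  "increments": [
    [[0, 0, 0, 0, 0, 0, 1], [0, 0, 0, 0, 0, 0, 1], [0, 0, 0, 0, 0, 0, 1], [0, 0, 0, 0, 0, 0, 1], [0, 0, 0, 0, 0, 0, 1], [0, 0, 0, 0, 0, 0, 1]]
  ],
  "squeeze": 25
}}

```text
time: 3.95
position: [0.5356, -0.1399, 0.0596]
tool_rot: [-0.481, 0.521, -0.517, 0.479]
ft_force: [0.3, -0.6, 1.5]
grip_width: 0.0117
```

{"op": "jog_arm", "data": {
  "increments": [
    [[0, 0, 0, 0, 0, 0.045, 1], [0, 0, 0, 0, 0, 0.09, 1], [0, 0, 20.2, -0.04, 0.31, 0.09, 1], [0, 0, 20.2, -0.04, 0.31, 0.09, 1], [0, 0, 20.2, -0.04, 0.31, 0.09, 1], [0, 0, 20.2, -0.04, 0.31, 0.09, 1], [0, 0, 20.2, -0.04, 0.31, 0.09, 1], [0, 0, 20.2, -0.04, 0.31, 0.09, 1]]
  ]
}}

```text
time: 4.75
position: [0.4966, 0.1595, 0.1497]
tool_rot: [0.565, -0.429, 0.425, -0.563]
ft_force: [1.3, -0.1, -1.5]
grip_width: 0.012
```

```bash
python3 - <<'E'
from h import *
o=get_obs();print(o["position"],o["ft_force"]);i=camera_info("wrist")
im=camera("wrist");cv2.imwrite("pics/w3.png",im[:,:,::-1])
E
```

```text
[0.49661489 0.15949691 0.14973773] [ 1.26215137 -0.09554213 -1.53536942]
```

View pics/w3.png

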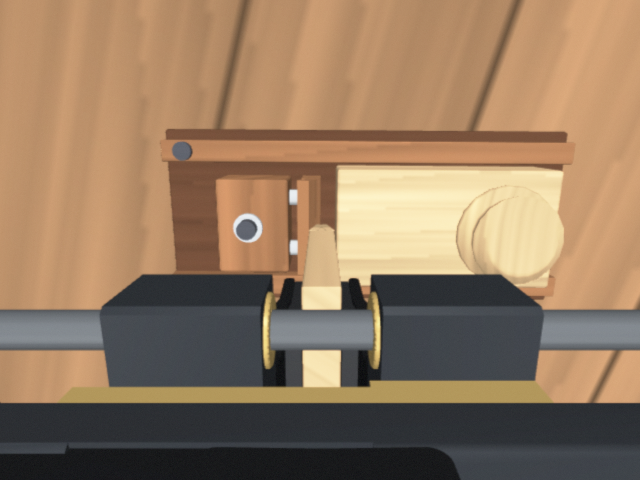

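{"op": "jog_arm", "data": {
  "increments": [
    [[0, 0, 0, -0.001, 0.011, 0, 1], [0, 0, 0, -0.001, 0.011, -0.015, 1], [0, 0, 0, -0.001, 0.011, -0.03, 1], [0, 0, 0, -0.001, 0.011, -0.03, 1], [0, 0, 0, -0.001, 0.011, -0.03, 1]]
  ]
}}

```text
time: 5.3
position: [0.4934, 0.1775, 0.1198]
tool_rot: [0.565, -0.43, 0.422, -0.564]
ft_force: [0.4, -0.3, -0.2]
grip_width: 0.0116
```

```bash
python3 - <<'E'
from h import *
o=get_obs();print(o["position"],o["ft_force"]);i=camera_info("wrist");np.savez("w4.npz",**i)
im=camera("wrist");cv2.imwrite("pics/w4.png",cv2.resize(im[150:310,200:440,::-1],None,fx=3.3,fy=3.3,interpolation=cv2.INTER_CUBIC))
E
```

```text
[0.49338841 0.17748475 0.11981119] [ 0.35262048 -0.32066768 -0.1627208 ]
```

View pics/w4.png

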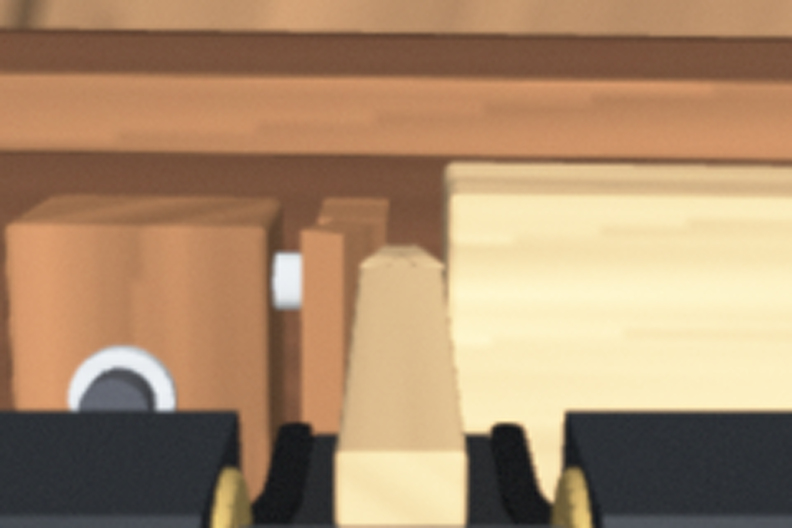

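```bash
python3 - <<'E'
from h import *
i=dict(np.load("w4.npz"))
f=lambda x,y:(200+(x+.5)/3.3-.5,150+(y+.5)/3.3-.5)
a=np.radians(15.6);ex=np.array([np.cos(a),np.sin(a)]);ey=np.array([-ex[1],ex[0]])
for n,p,z in [("padtop+y",(325,230),.056),("blank+y",(449,194),.056),("pieceshL",(360,268),.082),("pieceshR",(444,268),.082),("top corner L",(337,452),.162),("topR",(467,452),.162),("lip",(344,330),.056),("face",(449,300),.056)]:
  X=ray(i,f(*p),z);print(n,X,"n",X[:2]@ex,"t",X[:2]@ey)
o=get_obs()["position"][:2];print("tcp n,t",o@ex,o@ey)
E
```

```text
padtop+y [0.4740211  0.19694613 0.056     ] n 0.5095220938436612 t 0.06221746770761244
blank+y [0.49189417 0.20827357 0.056     ] n 0.5297829405092126 t 0.06832121426337123
pieceshL [0.48063761 0.1980589  0.082     ] n 0.5161941177236298 t 0.06150994113865623
pieceshR [0.49244224 0.20144679 0.082     ] n 0.528474969283299 t 0.0615985242554985
top corner L [0.48132391 0.19844362 0.162     ] n 0.5169585981000379 t 0.061695930740050905
topR [0.49268273 0.20171625 0.162     ] n 0.5287790612106995 t 0.061793388462070845
lip [0.4815153  0.18144898 0.056     ] n 0.512572738716926 t 0.045275856748630085
face [0.49690639 0.19122788 0.056     ] n 0.5300265975303687 t 0.05055556223355962
tcp n,t 0.5233544655380248 0.038179547509991134
```

{"op": "jog_arm", "data": {
  "increments": [
    [[0, 0, 0, 0.002, -0.0045, 0, 1], [0, 0, 0, 0.002, -0.0045, 0, 1], [0, 0, 0, 0.002, -0.0045, -0.005, 1], [0, 0, 0, 0.002, -0.0045, -0.01, 1], [0, 0, 0, 0.002, -0.0045, -0.015, 1], [0, 0, 0, 0.002, -0.0045, -0.02, 1]]
  ]
}}

```text
time: 5.95
position: [0.4956, 0.173, 0.0996]
tool_rot: [-0.564, 0.429, -0.422, 0.565]
ft_force: [-0.5, 0.0, -0.6]
grip_width: 0.0117
```

{"op": "jog_arm", "data": {
  "increments": [
    [[0, 0, 0, 0, 0, -0.004, 1], [0, 0, 0, 0, 0, -0.008, 1], [0, 0, 0, 0, 0, -0.012, 1], [0, 0, 0, 0, 0, -0.012, 1]]
  ]
}}

```text
time: 6.35
position: [0.4955, 0.1731, 0.087]
tool_rot: [0.564, -0.43, 0.422, -0.564]
ft_force: [-0.1, -0.2, -1.6]
grip_width: 0.0117
```

```bash
python3 - <<'E'
from h import *
o=get_obs();print(o["position"],o["ft_force"]);i=camera_info("wrist");np.savez("w5.npz",**i)
im=camera("wrist");cv2.imwrite("pics/w5.png",cv2.resize(im[150:310,200:440,::-1],None,fx=3.3,fy=3.3,interpolation=cv2.INTER_CUBIC))
E
```

```text
[0.49549952 0.17305138 0.08700599] [-0.06055011 -0.15091913 -1.62255386]
```

View pics/w5.png

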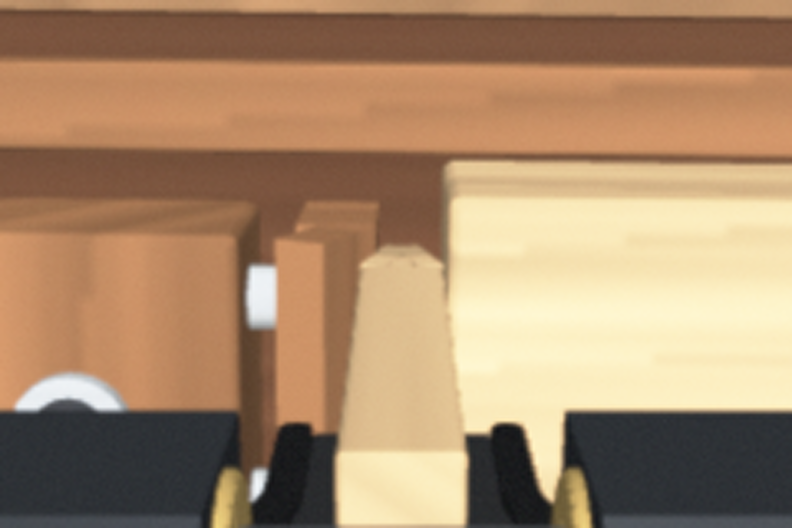

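The nose has gone into the gap cleanly, centred at crop column 400 between the pad (378) and the blank face (447), with no force. I keep lowering.

{"op": "jog_arm", "data": {
  "increments": [
    [[0, 0, 0, 0, 0, -0.003, 1], [0, 0, 0, 0, 0, -0.006, 1], [0, 0, 0, 0, 0, -0.009, 1], [0, 0, 0, 0, 0, -0.009, 1]]
  ]
}}

```text
time: 6.8
position: [0.4955, 0.1731, 0.078]
tool_rot: [-0.564, 0.43, -0.422, 0.564]
ft_force: [0.2, 0.4, 0.5]
grip_width: 0.0115
```

{"op": "jog_arm", "data": {
  "increments": [
    [[0, 0, 0, 0, 0, -0.003, 1], [0, 0, 0, 0, 0, -0.006, 1], [0, 0, 0, 0, 0, -0.008, 1], [0, 0, 0, 0, 0, -0.008, 1]]
  ]
}}

```text
time: 7.2
position: [0.4955, 0.173, 0.0696]
tool_rot: [0.564, -0.43, 0.422, -0.564]
ft_force: [-0.3, -1.3, 1.1]
grip_width: 0.012
```

{"op": "jog_arm", "data": {
  "increments": [
    [[0, 0, 0, 0, 0, -0.001, 1], [0, 0, 0, 0, 0, -0.001, 1], [0, 0, 0, 0, 0, -0.002, 1], [0, 0, 0, 0, 0, -0.002, 1]]
  ]
}}

```text
time: 7.6
position: [0.4955, 0.1731, 0.0694]
tool_rot: [-0.564, 0.43, -0.422, 0.565]
ft_force: [-4.0, 0.0, 17.1]
grip_width: 0.0119
```

```bash
python3 - <<'E'
from h import *
for k in range(1):
  o=get_obs();print(o["position"],o["ft_force"],o["moment"]);i=camera_info("wrist");np.savez("w6.npz",**i)
  im=camera("wrist");cv2.imwrite("pics/w6.png",cv2.resize(im[150:310,200:440,::-1],None,fx=3.3,fy=3.3,interpolation=cv2.INTER_CUBIC))
E
```

```text
[0.49552088 0.17306801 0.06943867] [-4.04127261  0.0259742  17.12190297] [-0.27292368  0.7200434  -0.24516687]
```

View pics/w6.png

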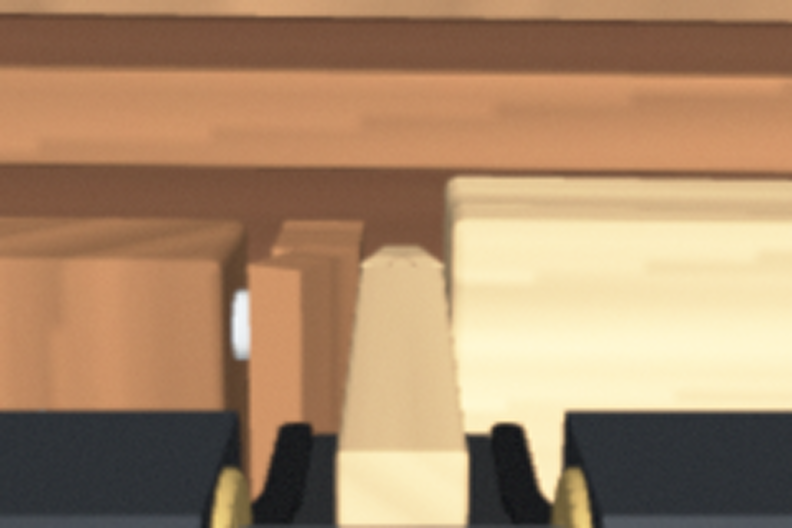

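```bash
python3 - <<'E'
from h import *
f=lambda x,y:(200+(x+.5)/3.3-.5,150+(y+.5)/3.3-.5)
for w,lip,face,back in (("w4",344,449,302),("w5",326,449,276),("w6",302,452,250)):
  i=dict(np.load(w+".npz"))
  L,F,B=[ray(i,f(x,330),.056) for x in (lip,face,back)]
  print(w,np.linalg.norm(F-L)*1e3,np.linalg.norm(L-B)*1e3)
E
```

```text
w4 17.524954767168406 7.015513935067839
w5 17.56905630490595 7.148308580100917
w6 19.486945140828343 6.762048834129377
```

The piece hit bottom at TCP z 0.0694, which matches the gap floor, and the sprung pad has been pushed back about 1.9 mm. So the thin piece is fully home and snug. I release it and retreat upward.

{"op": "jog_arm", "data": {
  "increments": [
    [[0, 0, 0, 0, 0, 0, 1], [0, 0, 0, 0, 0, 0, 1], [0, 0, 0, 0, 0, 0, -0.2], [0, 0, 0, 0, 0, 0, -0.2], [0, 0, 0, 0, 0, 0, -0.2], [0, 0, 0, 0, 0, 0, -0.2], [0, 0, 0, 0, 0, 0.01, -0.2]]
  ]
}}

```text
time: 8.35
position: [0.4946, 0.1729, 0.0786]
tool_rot: [0.565, -0.43, 0.422, -0.564]
ft_force: [-0.4, -0.1, -0.2]
grip_width: 0.0437
```

{"op": "jog_arm", "data": {
  "increments": [
    [[0, 0, 0, 0, 0, 0.04, -0.2], [0, 0, 0, 0, 0, 0.09, -0.2], [0, 0, 0, 0, 0, 0.12, -0.2], [0, 0, 0, 0, 0, 0.12, -0.2], [0, 0, 0, 0, 0, 0.12, -1], [0, 0, 0, 0, 0, 0.12, -1], [0, 0, 0, 0, 0, 0.12, -1]]
  ]
}}

```text
time: 9.05
position: [0.4934, 0.1727, 0.1971]
tool_rot: [0.566, -0.431, 0.421, -0.563]
ft_force: [-0.4, -0.2, -0.2]
grip_width: 0.0689
```

```bash
python3 - <<'E'
from h import *
o=get_obs();print(o["time"],o["position"],o["ft_force"]);i=camera_info("wrist");np.savez("w7.npz",**i)
a=camera("wrist");b=camera("side")
cv2.imwrite("pics/w7.png",a[:,:,::-1])
cv2.imwrite("pics/s7.png",cv2.resize(b[150:265,210:325,::-1],None,fx=5,fy=5,interpolation=cv2.INTER_CUBIC));np.save("s7.npy",b)
E
```

```text
9.05 [0.49340065 0.17271861 0.19712072] [-0.421425   -0.16922765 -0.15053776]
```

View pics/w7.png

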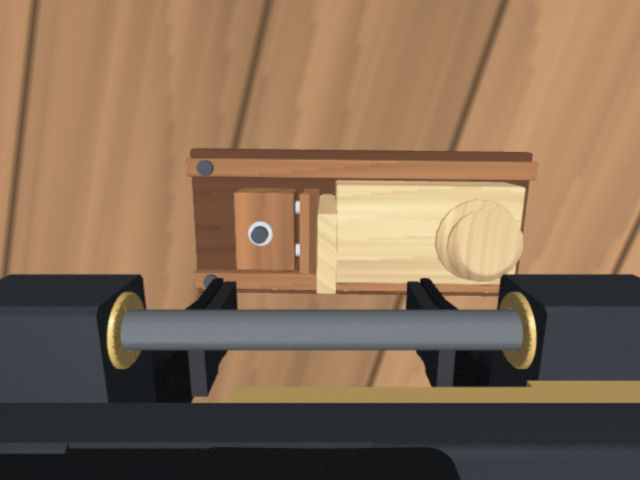

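View pics/s7.png

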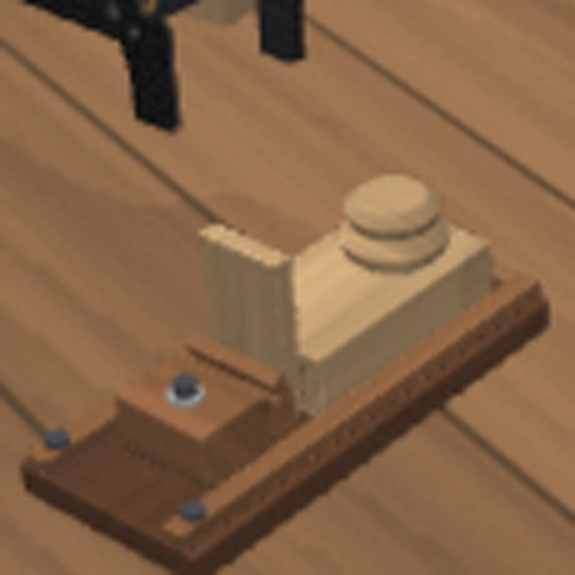

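It stands upright in the gap after release: wrist view at columns 317–337, rows 195–292, and in the side crop the top edge runs from (205,232) to (293,262). One numeric check of top height and lean, plus a final look with the top camera.

```bash
python3 - <<'E'
from h import *
S=camera_info("side");i=dict(np.load("w7.npz"))
f=lambda x,y:(210+(x+.5)/5-.5,150+(y+.5)/5-.5)
a=np.radians(15.6);ex=np.array([np.cos(a),np.sin(a)]);ey=np.array([-ex[1],ex[0]])
w=cv2.imread("pics/w7.png")
for r in (230,260,280): print(r,[int(v) for v in w[r,310:345,0]])
for r in (230,280):
  L,R_=ray(i,(317.3,r),.112),ray(i,(337,r),.112);print("top L/R n",L[:2]@ex,R_[:2]@ex,"t",L[:2]@ey)
print("face n",ray(i,(337,230),.056)[:2]@ex, "lip",ray(i,(318,185),.056)[:2]@ex)
# expected pixels in side for top corners at home, centre n=.5236,t=.032
for n,t in [(.5176,.057),(.5176,.007),(.5296,.007)]:
  for z in (.112,.122): 
    p=proj(S,np.array([*(n*ex+t*ey),z]));print(n,t,z,"side crop px",((p-[210,150]+.5)*5-.5).round(1))
t=camera("top");cv2.imwrite("pics/t8.png",t[:,:,::-1])
E
```

```text
230 [69, 66, 67, 66, 68, 68, 78, 116, 153, 161, 163, 164, 165, 165, 167, 168, 167, 170, 169, 169, 168, 169, 167, 165, 164, 160, 152, 150, 165, 168, 169, 167, 168, 168, 167]
260 [67, 65, 66, 67, 67, 70, 91, 134, 158, 159, 158, 155, 158, 161, 163, 166, 169, 168, 168, 167, 167, 166, 167, 166, 166, 163, 156, 148, 149, 148, 148, 149, 149, 150, 148]
280 [89, 88, 91, 91, 89, 91, 111, 144, 156, 159, 160, 167, 166, 169, 168, 166, 166, 164, 164, 163, 165, 162, 163, 162, 161, 151, 143, 154, 157, 154, 156, 157, 156, 157, 156]
top L/R n 0.5178410020335019 0.5295741849121536 t 0.047284891466909805
top L/R n 0.5179308681742091 0.5300061722292918 t 0.015947769653312634
face n 0.5310241081027767 lip 0.5170512275742085
0.5176 0.057 0.112 side crop px [196.  231.5]
0.5176 0.057 0.122 side crop px [194.1 213.9]
0.5176 0.007 0.112 side crop px [272.2 265.8]
0.5176 0.007 0.122 side crop px [270.6 248. ]
0.5296 0.007 0.112 side crop px [289.3 254.7]
0.5296 0.007 0.122 side crop px [287.8 237. ]
```

View pics/t8.png

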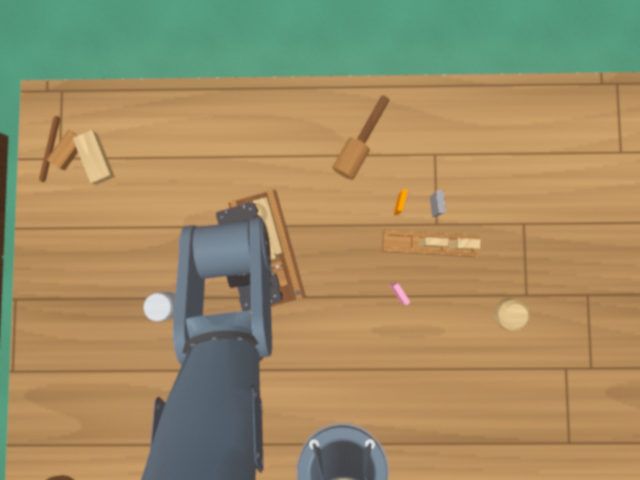

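The top view shows the other two pieces still in the rack at (436,241) and (469,243), and everything else where it was. The side-view corners match a top height of 0.112 m, which is fully home. I'm handing in.

```bash
python3 -c "
from rig import *
print(hand_in()); print(get_obs()['time'])"
```

```text
the job is handed in; nothing more can be done
None
the job is handed in; nothing more can be done
```

The thin (12 mm) piece is standing in the gap, fully home and gripped by the jaw. I handed the job in after about 9 s of the 72 s allowed.

**Choice of piece:** I measured the free gap with the wrist camera as about 10.3 mm, so I tried the thin piece first. It slid down to the gap floor with almost no resistance (about 1 N) and then came up against the floor at 17 N. It was snug on the first trial, so I never moved the middle and thick pieces.

**Last checks:**
- **Fully home:** the side view agrees with the top of the piece at 112 mm above the bench, which is the fully home height. The corners were within a few pixels of where they should be.
- **Gripped:** the sprung pad had been pushed back about 1.9 mm while I held the piece. After release the piece stayed upright against the blank.
- **Everything else:** the two unused pieces are in the rack. The mallet, round blank, tin and look-alikes have not moved, and the gripper is clear of everything.

**Disagreements:** the top and wrist cameras put the gap about 5 mm apart, mostly along its length. I used the wrist view and corrected the position before inserting. The push at the bottom read low sideways forces, so the evidence for the grip is the pad movement seen by camera, not a force reading.

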